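Reverse the ratchet and clamp the core in the specimen vice

TASK

The ratchet of the specimen vice is still set to open the jaw. Flip its reversing lever over, swing the handle back to the stop-jaw side once to feel that it free-wheels, then pump the handle to drive the sliding jaw until the upright core is gripped snugly between both jaws, without crushing it. Work the jaw only through the ratchet, do not let it open any further, keep off the core and both jaws, leave the other things where they lie, and let go at the end with the lever left in its new position.

Things in the scene. Friction and masses are not known exactly. Their poses are not given: they have to be found in the camera images.
- vice: Low aluminium vice fixed to the table: bed 170 x 340 x 20 mm, housing 84 x 84 mm, 70 mm high. Origin on the vertical ratchet axis (housing's middle) at table height. Its +y runs along the bed to the sliding jaw, the core, then the stop jaw; the handle sticks out to its -x, towards the robot. Above the housing: toothed wheel (z 74-86 mm), handle plate (top z 96 mm), hub nut (to z 108 mm).
- handle (a joint): Handle angle about the ratchet axis (rad, counter-clockwise from above +, range -0.65 to 0.65). At q it points along vice yaw + pi + q. Starts 0.24 to 0.45. Lever flipped: turning to + (grip moves to the vice's -y) closes the jaw 20 mm per rad, after up to 0.39 rad (one tooth) of idle; turning to - (towards the stop jaw) free-wheels. Lever not flipped: turning to - opens the jaw, + is free.
- grip (a point): Point at z 128 mm on the axis of the upright black grip post (20 mm diameter, z 96 to 148 mm) at the handle's end, 165 mm from the ratchet axis. Push, hook or straddle it from above. Force on it: free-wheeling 1 to 2 N, clicks to 4 N; driving the unloaded jaw about 6 N (10 N for a moment if started briskly); a steady 9 to 14 N: the core is snug; 20 N crushes it. The jaw holds where it is left.
- selector (a joint): Angle of the reversing lever relative to the handle (rad, counter-clockwise +, stops at -0.5 and 0.5), a snap lever. Starts at -0.5 to -0.3 (leaning to the stop-jaw side: jaw opens); must go to the + side (jaw closes). Pushed past 0 it snaps over; about 1.5 N at its tip moves it. Where a pawl rests on a tooth it stands at 0.25 to 0.5 only. It leans to the side to which the handle drives.
- lever_tip (a point): Point at z 112 mm on the axis of the lever's upright steel pin (12 mm diameter, z 98 to 126 mm), between hub and grip. Lever 50 mm long, from its pivot 44 mm from the ratchet axis outwards; bar's top z 104 mm. Pin 24 mm to one side of the handle's middle line when fully over. Push the pin across the handle, counter-clockwise from above; past its stop it takes the handle along.
- jaw: Sliding jaw, an aluminium block 80 mm wide, 18 mm thick, 52 mm high with a rubber face, on a steel rack that runs to the housing. Origin at the foot of its face. Slides along the vice's +y.
- jaw_face (a point): Middle of the sliding jaw's rubber face, z 46 mm; in the vice's frame it starts at y = 95 mm, grows as it closes.
- stop: Stop jaw, locked to the bed: an aluminium block with a rubber face and black thumbscrew behind. Origin at the foot of its face, which looks to the sliding jaw; 190 to 204 mm from the ratchet axis along the vice's y.
- specimen: Upright dark asphalt core, 75 mm diameter, 50 mm high, about 0.5 kg, standing loose on the bed between the jaws. Origin at the centre of its underside. The sliding jaw pushes it on to the stop jaw.
- core_large: Bystander: asphalt core 75 mm diameter, 62 mm high, upright. Origin under its centre.
- core_small: Bystander: asphalt core 50 mm diameter, 45 mm high, upright. Origin under its centre.
- caliper: Bystander: steel caliper 200 mm long, 12 mm high, lying beside the bed. Origin under the beam's middle.
- dish: Bystander: steel bowl 90 mm across, 30 mm high. Origin under its centre.
- spatula: Bystander: spatula lying on the table. Origin under its middle.
- hex_key: Bystander: hex key, 100 mm long, 8 mm high, lying beyond the vice. Origin under its long leg.
- thumbscrew: Bystander: spare black thumbscrew, 24 mm diameter, 34 mm high, standing head down on the bed beside the core. Origin under its centre.
There are look-alikes about, which are no part of the job. What is shaped like the specimen but orange or purple is not meant.

How it is judged:
On the way, in this order (a step that is already met when the one before it is completed fails the run):
1. the reversing lever is flipped over to the closing side (value of joint selector above 0.1 rad), for 0.2 s.
2. with the lever flipped, the handle is swung back, free-wheeling, past 0.25 rad to the stop-jaw side (value of joint handle below -0.25 rad and value of joint selector above 0.1 rad).
At the end, for the whole second after the job is handed in: The core stands upright (within 0.1 rad) and at rest, gripped between the sliding jaw and the stop jaw with more than 5 N on both, and the reversing lever is on the closing side (above 0.1 rad) (contact force between each of jaw, stop and specimen above 5 N and angle between specimen's own z axis and vertical below 0.1 rad and linear speed of specimen below 0.01 m/s and value of joint selector above 0.1 rad); the robot touches nothing.
It fails at once if the sliding jaw opened by more than 4 mm from its start (y of jaw_face in the frame of vice below 0.091 m).
It fails at once if the core crushed: more than 120 N from the sliding jaw (contact force between jaw and specimen above 120 N).
It fails at once if the robot touches the jaws or the core with more than 2 N (contact force between any of the arm, the fingers and jaw above 2 N or contact force between any of the arm, the fingers and stop above 2 N or contact force between any of the arm, the fingers and specimen above 2 N).
It fails at once if another thing moved by more than 30 mm (distance of any of core_large, core_small, caliper, dish, spatula, hex_key, thumbscrew from where it was at the start of the episode above 0.03 m).
It also fails if it takes over 72 s, if anything falls off the work surface, if the arm or the gripper's body presses on something with over 40 N, if the wrist force passes 120 N, or if a joint passes its speed limit or range.

ROBOT

A 7-joint arm with a two-finger parallel gripper is mounted at the origin on the work surface. World frame = base frame: x ahead of the robot, y to its left, z up, the work surface at z = 0. Lengths are in m, angles in rad, forces in N, time in s.
With the tool pointing down it reaches from about 0.4 to 0.875 m from the base axis. Payload 6.5 kg.
Tool frame: the origin (TCP) lies at the very end of the fingers, on their centre line; the grasp point (between the pads) lies 19 mm behind it (ctrl.grip_point_offset is the distance from the TCP to the grasp point, in m); z points along the fingers, y is the line along which they close (so a half turn about z gives the same grasp; the last joint's range is limited). The gripper opens to 88 mm and grips with 3 to 60 N. Pads are 18 mm wide; open, the fingers measure 123 mm over their backs; the gripper's body (75 mm by 187 mm) begins 45 mm behind the grasp point.
Start: joints at [1.053, 0.536, -0.004, 1.538, 0.003, 1.067, -0.071], TCP at [0.284, -0.585, 0.239] pointing down, gripper open.
Joint ranges: [-2.7, 2.7], [-0.37, 2.16], [-1.27, 1.26], [0.24, 2.4], [-1.31, 4.45], [0.19, 1.91], [-2.76, 2.76]. Speed limits (rad/s): [2.39, 2.39, 3.14, 3.14, 3.14, 3.14, 3.14].

INTERFACE

Orientations are given as [roll, pitch, yaw] about the fixed x, y, z axes, in that order (R = Rz(yaw) Ry(pitch) Rx(roll)).
In Python, from cell import ctrl gives the robot as it stands.
- The arm moves only by the tool arm_command, never from a script. Its arguments are lists of equal length, an entry for each row: "linear": the shift along the tool's x, y, z in units of 50 mm (1.0 is 50 mm), a list of three; "yaw": the turn about the tool's z in units of 10 degrees (1.0 is 10 degrees); "gripper": the finger opening in mm, from 0 to 88.1. In form: {"linear": [[x, y, z], ...], "yaw": [yaw, ...], "gripper": [gripper, ...]}. A call has exactly 10 rows; each row shifts and turns the commanded pose from where the row before left it, along the tool's axes as they then stand; what a row does not reach is not made up. A row lasts 1/8 s, in which the tool goes at most 62.5 mm and 10.7 degrees, less where a joint would pass 70% of its speed; a pose out of reach is approached as far as the arm can. A call is refused whole if a number of a shift passes 1 or a number of a turn 1, either way. A call with a gripper value outside its range is refused whole. The fingers move at their own pace and stop on an object; the grip force is fixed at half the most. Time passes only in rows, so rows that do not move let the fingers close, or fill a call up. It gives the time, the measured TCP pose, the force, the opening and the grip force at its end, in the units of the state.
- ctrl.state(): the state, without advancing time (a new reading comes with each control period).
- ctrl.read_camera(name): name is "scene" or "top" or "wrist"; returns the picture (384x512x3 uint8, red, green, blue); there is no depth.
- ctrl.camera_model(name): a dict with "mtx" (3x3 intrinsics, pixels), "dist_coeffs" ([k1, k2, p1, p2, k3] as OpenCV has them; the pictures are not rectified), "world_to_cam" (4x4, takes a point from world to camera coordinates). Camera axes: x right, y up, looking along -z (the intrinsics and any distortion apply to the point x, -y, -z); pixel columns grow to the right and rows downward; lengths in m; the calibration is good to about 2 mm. A picture is of the moment at which its call begins: read the wrist's pose just before it. camera_model takes no time and is no camera call; for the wrist camera it gives the pose at the moment of the call.
- ctrl.job_done(): hands the job in; it is judged then, once.
The state is a dict: "time": time; "qpos": joint angles; "joint_vel": joint speeds; "joint_torque": joint torques, N m; "eef_pos": TCP position; "orientation": TCP orientation; "ft_force": force on the tool from outside, world axes, zero at the start; "moment": the same for the moment, N m; "opening": opening from 0.0 (shut) to 1.0 (fully open); "finger_force": force on a finger pad.
Only numpy, scipy, OpenCV 4.12 (cv2) and the standard library are available. Lean on these libraries where they do the work, as an engineer would, in place of code of your own. Each camera call takes 0.05 s, during which the arm holds its last target. There are 200 camera calls.

## Working session

There is one attempt and no reset: what is moved stays moved. The work goes in short steps, Python scripts to look and compute and a tool call to move; the robot and the scene stay as the last step left them, time stands still between calls to the robot, and variables do not carry over. Pictures are saved under pics/ and viewed, at most 10 in all, crops included, and the job is handed in when it is done.

Besides the shell and the picture viewer there is one more tool, called after ">>>" as a command line: name --pt "numbers of a row" for each row, then --argument value for the rest. arm_command: Moves the arm, as the interface text tells. Its arguments: {"type":"object","properties":{"linear":{"type":"array","items":{"type":"array","items":{"type":"number"}}},"yaw":{"type":"array","items":{"type":"number"}},"gripper":{"type":"array","items":{"type":"number"}}},"required":["linear","yaw","gripper"]}

```bash
mkdir -p pics; ls; python3 - <<'E'
from cell import ctrl
import cv2,numpy as np
s=ctrl.state();print(s)
for n in("scene","top"):
    im=ctrl.read_camera(n);cv2.imwrite(f"pics/{n}0.png",im[:,:,::-1])
    m=ctrl.camera_model(n);print(n,m)
a=cv2.imread("pics/scene0.png");b=cv2.imread("pics/top0.png")
cv2.imwrite("pics/both.png",cv2.resize(np.vstack([a,b]),None,fx=.78,fy=.78))
E
```

```text
pics
{'time': 0.0, 'qpos': array([ 1.05281319,  0.53713958, -0.00442773,  1.5388451 ,  0.00259653,
        1.06730343, -0.07117284]), 'joint_vel': array([-1.20067847e-05, -6.05024862e-04,  1.07349193e-03,  7.22275204e-04,
        9.89172020e-04, -3.03210272e-04,  8.73599319e-04]), 'joint_torque': array([-3.42506282e-04, -5.70975316e+01,  9.91009399e-01, -2.51608658e+01,
       -5.61820599e-02,  1.78364612e-02,  1.33567223e-04]), 'eef_pos': array([ 0.28348749, -0.58425238,  0.23786734]), 'orientation': array([-3.13990769e+00,  1.26750032e-04,  4.51871247e-01]), 'ft_force': array([ 0.00860218,  0.8538286 , -0.34995526]), 'moment': array([ 0.0074123 , -0.01645964, -0.00324327]), 'finger_force': 0.0, 'opening': 1.0006157121886843}
scene {'mtx': array([[373.20190371,   0.        , 251.39958727],
       [  0.        , 373.20190371, 191.91553177],
       [  0.        ,   0.        ,   1.        ]]), 'dist_coeffs': array([-0.00549913,  0.        ,  0.        ,  0.        ,  0.        ]), 'world_to_cam': array([[-0.17231104,  0.98503446, -0.00400159,  0.13882394],
       [-0.80860269, -0.13912568,  0.57166926,  0.39821502],
       [ 0.5625572 ,  0.10174062,  0.8204744 , -1.4794937 ],
       [ 0.        ,  0.        ,  0.        ,  1.        ]])}
top {'mtx': array([[404.32178526,   0.        , 255.38674787],
       [  0.        , 404.32178526, 191.1892399 ],
       [  0.        ,   0.        ,   1.        ]]), 'dist_coeffs': array([-0.0635076,  0.       ,  0.       ,  0.       ,  0.       ]), 'world_to_cam': array([[-0.03372142, -0.99942907, -0.00209799, -0.02727757],
       [ 0.97683369, -0.03340275,  0.21137691, -0.61873216],
       [-0.21132631,  0.00507854,  0.97740237, -1.37218183],
       [ 0.        ,  0.        ,  0.        ,  1.        ]])}
```

View pics/both.png

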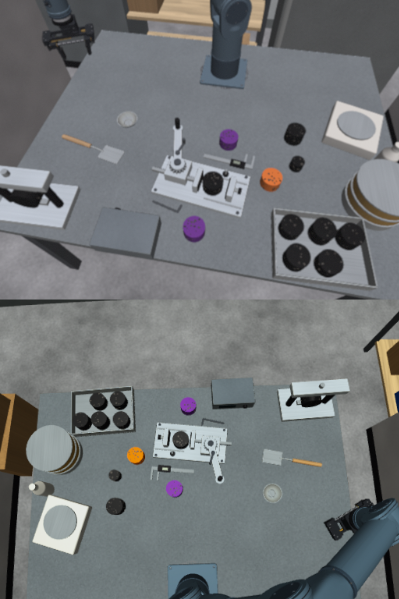

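```bash
cat > h.py <<'E'
import cv2,numpy as np
def ray(m,uv):
    p=cv2.undistortPoints(np.array([[uv]],float),m["mtx"],m["dist_coeffs"])[0,0]
    T=m["world_to_cam"];R=T[:3,:3];c=-R.T@T[:3,3]
    return c,R.T@np.array([p[0],-p[1],-1.])
def onz(m,uv,z):
    c,d=ray(m,uv);return c+d*(z-c[2])/d[2]
def proj(m,P):
    T=m["world_to_cam"];q=(T[:3,:3]@np.asarray(P,float).T).T+T[:3,3];q=q*[1,-1,-1]
    return cv2.projectPoints(q.reshape(-1,1,3),np.zeros(3),np.zeros(3),m["mtx"],m["dist_coeffs"])[0].reshape(-1,2)
E
python3 - <<'E'
import cv2
b=cv2.imread("pics/top0.png")
cv2.imwrite("pics/t1.png",cv2.resize(b[70:270,130:390],None,fx=3,fy=3,interpolation=cv2.INTER_CUBIC))
E
```

```text
(no output)
```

The overview shows the vice at top-image px (~245, 185), with the handle towards the robot at (~280, 230). The dark core between the jaws is at (~231, 178). The purple and orange discs are the look-alikes.

```bash
python3 - <<'E'
import cv2
b=cv2.imread("pics/top0.png");a=cv2.imread("pics/scene0.png")
cv2.imwrite("pics/t2.png",cv2.resize(b[150:250,185:305],None,fx=6,fy=6,interpolation=cv2.INTER_CUBIC))
cv2.imwrite("pics/s2.png",cv2.resize(a[140:280,185:325],None,fx=4.2,fy=4.2,interpolation=cv2.INTER_CUBIC))
E
```

```text
(no output)
```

View pics/t2.png

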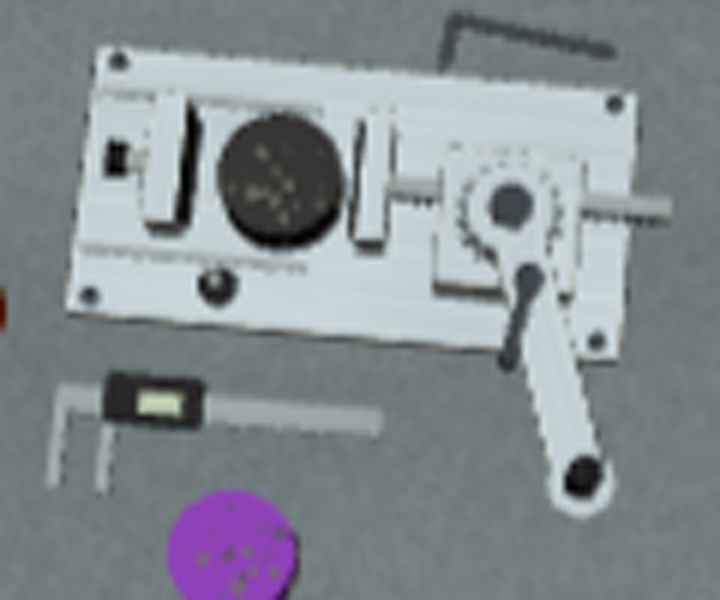

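View pics/s2.png

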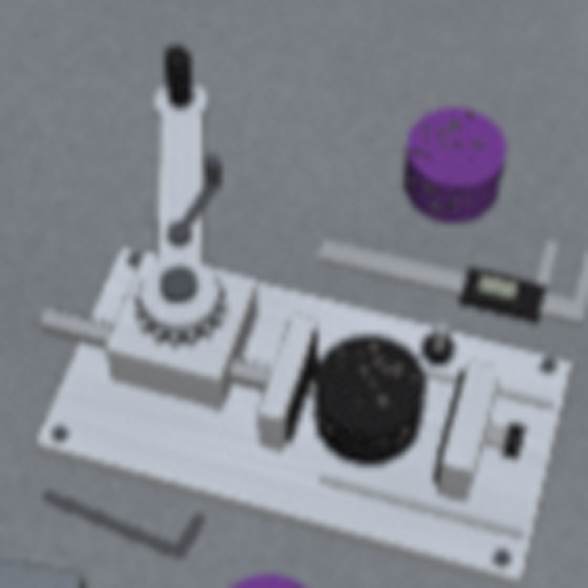

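The crop shows the hub nut at (511,205), grip top at (585,475), lever pivot at (530,275) and lever pin top at (510,362), leaning to the stop-jaw side. The sliding jaw, dark core and stop jaw are at x 375, 280 and 170. The meant specimen is the dark disc on the bed, while the purple disc at (232,550) lies off the bed.

```bash
python3 - <<'E'
from cell import ctrl
from h import *
T=ctrl.camera_model("top");S=ctrl.camera_model("scene")
ft=lambda u,v:((u+.5)/6-.5+185,(v+.5)/6-.5+150)
fs=lambda u,v:((u+.5)/4.2-.5+185,(v+.5)/4.2-.5+140)
c=[onz(T,ft(*p),.02)[:2] for p in[(99,47),(637,93),(617,358),(67,312)]]
print("bed",c,[np.linalg.norm(c[i]-c[i-1]) for i in range(4)])
d=(c[0]-c[1])+(c[3]-c[2]);yaw=np.arctan2(d[1],d[0])-np.pi/2
print("yaw",yaw)
P={}
for n,t,s,z in[("hub",(511,205),(179,284),.108),("grip",(585,472),(177,52),.148),("pin",(510,360),(213,162),.126),("piv",(530,273),(179,233),.106),("core",(282,179),(369,376),.07)]:
    P[n]=onz(T,ft(*t),z);b=onz(S,fs(*s),z);print(n,P[n],b);P[n]=(P[n]+b)/2
h=P["hub"][:2]
for n in P:
    v=P[n][:2]-h;print(n,np.linalg.norm(v),np.arctan2(v[1],v[0])-yaw-np.pi, "viceframe",np.array([[np.cos(yaw),np.sin(yaw)],[-np.sin(yaw),np.cos(yaw)]])@v)
E
```

```text
bed [array([0.76383469, 0.15057901]), array([ 0.72243367, -0.18362505]), array([ 0.55621012, -0.16276111]), array([0.59597898, 0.17095229])] [np.float64(0.1690875802026408), np.float64(0.3367586714764741), np.float64(0.16752782131299288), np.float64(0.33607468245333305)]
yaw -0.12093379847205954
hub [ 0.63305104 -0.09867908  0.108     ] [ 0.63845355 -0.09727218  0.108     ]
grip [ 0.47217655 -0.13134049  0.148     ] [ 0.47356517 -0.13155788  0.148     ]
pin [ 0.5394226  -0.09367085  0.126     ] [ 0.54832563 -0.09157154  0.126     ]
piv [ 0.59302421 -0.10802499  0.106     ] [ 0.59694185 -0.10624403  0.106     ]
core [0.66250587 0.03526602 0.07      ] [0.66471309 0.03551804 0.07      ]
hub 0.0 -3.0206588551177336 viceframe [0. 0.]
grip 0.16628541933118418 -5.959564745017593 viceframe [-0.15765359 -0.05287897]
pin 0.09203406566326897 0.06272211963277519 viceframe [-0.09185309 -0.00576879]
piv 0.041785378833153926 -5.941268723491968 viceframe [-0.03936658 -0.01401036]
core 0.1362459331131717 -1.6557771199203262 viceframe [0.01156436 0.13575426]
```

>>> arm_command --pt "0 0 0" --pt "0 0 0" --pt "0 0 0" --pt "0.7 -0.9 0" --pt "0.7 -0.9 0" --pt "0.7 -0.9 0" --pt "0.7 -0.9 0" --pt "0.7 -0.9 0" --pt "0.7 -0.9 0" --pt "0.7 -0.9 0" --yaw '[0.86, 0.86, 0.86, 0, 0, 0, 0, 0, 0, 0]' --gripper '[0, 0, 0, 0, 0, 0, 0, 0, 0, 0]'

```text
time: 1.35
eef_pos: [0.529, -0.2677, 0.2385]
orientation: [-3.141, 0.0, 0.001]
ft_force: [1.1, -0.1, -0.5]
opening: 0.006
finger_force: 0.0
```

>>> arm_command --pt "0.08 -0.87 0" --pt "0.08 -0.87 0" --pt "0.08 -0.87 0" --pt "0.08 -0.87 0" --pt "0 -0.87 0" --pt "0 0 0.6" --pt "0 0 0.6" --pt "0 0 0.6" --pt "0 0 0.6" --pt "0 0 0.1" --yaw '[0, 0, 0, 0, 0, 0, 0, 0, 0, 0]' --gripper '[0, 0, 0, 0, 0, 0, 0, 0, 0, 0]'

```text
time: 2.6
eef_pos: [0.5422, -0.0518, 0.1118]
orientation: [-3.141, 0.004, 0.002]
ft_force: [-0.1, 0.3, 0.9]
opening: 0.004
finger_force: 0.0
```

```bash
python3 - <<'E'
from cell import ctrl
import cv2,numpy as np
print(ctrl.state()['eef_pos'])
b=ctrl.read_camera("top")[:,:,::-1];a=ctrl.read_camera("scene")[:,:,::-1]
t=cv2.resize(b[150:250,205:305],None,fx=4,fy=4,interpolation=cv2.INTER_CUBIC)
s=cv2.resize(a[130:230,185:285],None,fx=4,fy=4,interpolation=cv2.INTER_CUBIC)
cv2.imwrite("pics/p3.png",np.hstack([t,s]))
E
```

```text
[ 0.54222579 -0.05175298  0.11180254]
```

View pics/p3.png

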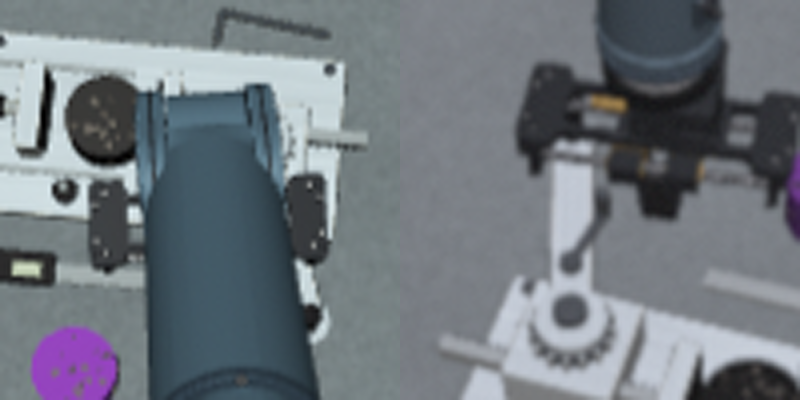

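The fingertips (~(658,200), right half) stand on the stop-jaw side of the pin (~(602,200)), at its height. Next I push towards -y.

>>> arm_command --pt "0 0.14 0" --pt "0 0.14 0" --pt "0 0.14 0" --pt "0 0.14 0" --pt "0 0.14 0" --pt "0 0.14 0" --pt "0 0.14 0" --pt "0 0.14 0" --pt "0 0.14 0" --pt "0 0.05 0" --yaw '[0, 0, 0, 0, 0, 0, 0, 0, 0, 0]' --gripper '[0, 0, 0, 0, 0, 0, 0, 0, 0, 0]'

```text
time: 3.95
eef_pos: [0.5445, -0.1176, 0.1138]
orientation: [-3.141, -0.001, 0.001]
ft_force: [1.4, 2.2, -0.9]
opening: 0.006
finger_force: 0.9
```

>>> arm_command --pt "0 -0.3 0" --pt "0 -0.5 0" --pt "0 0 -0.8" --pt "0 0 -0.8" --pt "0 -0.8 0" --pt "0 -0.8 0" --pt "0 -0.4 0" --pt "0 0 0" --pt "0 0 0" --pt "0 0 0" --yaw '[0, 0, 0, 0, 0, 0, 0, 0, 0, 0]' --gripper '[0, 0, 20, 40, 40, 40, 40, 40, 40, 40]'

```text
time: 5.2
eef_pos: [0.5438, 0.0213, 0.1936]
orientation: [3.141, 0.0, -0.0]
ft_force: [-0.0, 1.1, 0.2]
opening: 0.454
finger_force: 0.0
```

```bash
python3 - <<'E'
from cell import ctrl
import cv2,numpy as np
print(ctrl.state()['eef_pos'])
b=ctrl.read_camera("top")[:,:,::-1];a=ctrl.read_camera("scene")[:,:,::-1]
t=cv2.resize(b[150:250,215:315],None,fx=4,fy=4,interpolation=cv2.INTER_CUBIC)
s=cv2.resize(a[130:230,185:285],None,fx=4,fy=4,interpolation=cv2.INTER_CUBIC)
cv2.imwrite("pics/p4.png",np.hstack([t,s]))
E
```

```text
[0.54377394 0.02133735 0.19363113]
```

View pics/p4.png

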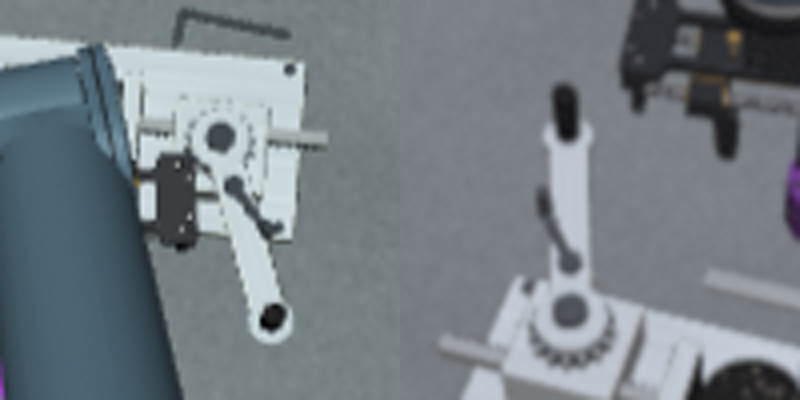

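The lever is now flipped. Its pin is at (277,229) in the top crop and (543,195) in the scene crop, on the -y side. The grip top is at (272,314) and (566,92).

```bash
python3 - <<'E'
from cell import ctrl
from h import *
T=ctrl.camera_model("top");S=ctrl.camera_model("scene")
f=lambda u,v,x,y:((u+.5)/4-.5+x,(v+.5)/4-.5+y)
g1=onz(T,f(273,315,215,150),.148);g2=onz(S,f(166,92,185,130),.148);g=(g1+g2)/2;print(g1,g2)
p=onz(T,f(277,228,215,150),.126);print("pin",p)
h=np.array([.6355,-.098]);v=h-g[:2];print(np.linalg.norm(v),"q",np.arctan2(v[1],v[0])+.121)
for q in(.65,.6,.4,.2,0,-.2,-.4,-.5,-.6):
    t=q-.121;print(q,(h-.165*np.array([np.cos(t),np.sin(t)])).round(4))
E
```

```text
[ 0.47167384 -0.13392282  0.148     ] [ 0.47626589 -0.13290503  0.148     ]
pin [ 0.54788295 -0.14235253  0.126     ]
0.16536665591449215 q 0.3368256133649651
0.65 [ 0.4931 -0.1813]
0.6 [ 0.4891 -0.174 ]
0.4 [ 0.4769 -0.1434]
0.2 [ 0.471 -0.111]
0 [ 0.4717 -0.0781]
-0.2 [ 0.4789 -0.0459]
-0.4 [ 0.4924 -0.0159]
-0.5 [ 0.5013 -0.002 ]
-0.6 [0.5116 0.0109]
```

>>> arm_command --pt "-0.3 0.65 0" --pt "-0.3 0.65 0" --pt "-0.3 0.65 0" --pt "-0.3 0.65 0" --pt "-0.2 0.48 0" --pt "0 0 0" --pt "0 0 0.5" --pt "0 0 0.5" --pt "0 0 0.5" --pt "0 0 0.14" --yaw '[0, 0, 0, 0, 0, 0, 0, 0, 0, 0]' --gripper '[40, 40, 40, 40, 40, 40, 40, 40, 40, 40]'

```text
time: 6.55
eef_pos: [0.4737, -0.1302, 0.1105]
orientation: [-3.141, 0.002, 0.003]
ft_force: [0.1, -0.0, 0.8]
opening: 0.454
finger_force: 0.0
```

>>> arm_command --pt "-0.02 -0.29 0" --pt "-0.03 -0.29 0" --pt "-0.01 -0.29 0" --pt "0.02 -0.29 0" --pt "0.04 -0.29 0" --pt "0.06 -0.29 0" --pt "0.1 -0.29 0" --pt "0.14 -0.29 0" --pt "0.16 -0.29 0" --pt "0.2 -0.29 0" --yaw '[0, 0, 0, 0, 0, 0, 0, 0, 0, 0]' --gripper '[40, 40, 40, 40, 40, 40, 40, 40, 40, 40]'

```text
time: 7.8
eef_pos: [0.5075, 0.0146, 0.1116]
orientation: [-3.142, 0.0, 0.002]
ft_force: [0.3, -1.3, -0.3]
opening: 0.456
finger_force: 0.8
```

```bash
python3 - <<'E'
from cell import ctrl
import cv2,numpy as np
b=ctrl.read_camera("top")[:,:,::-1];a=ctrl.read_camera("scene")[:,:,::-1]
t=cv2.resize(b[150:250,195:295],None,fx=4,fy=4,interpolation=cv2.INTER_CUBIC)
s=cv2.resize(a[150:250,225:325],None,fx=4,fy=4,interpolation=cv2.INTER_CUBIC)
cv2.imwrite("pics/p5.png",np.hstack([t,s]))
E
```

```text
(no output)
```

View pics/p5.png

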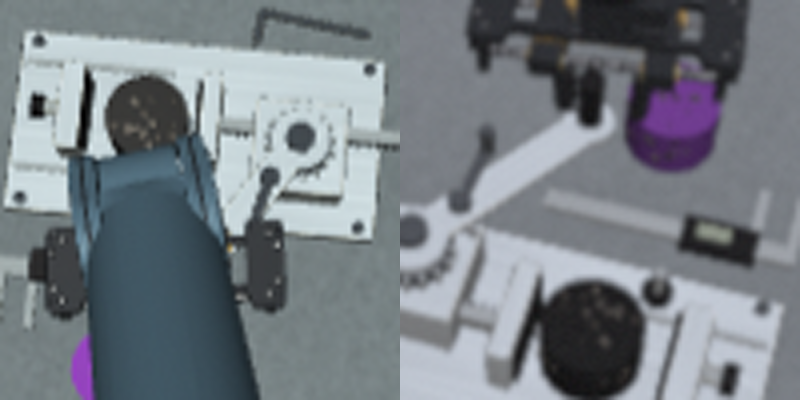

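The handle has swung back to about q = -0.55, with the grip between the fingers at (592,95) and the lever pin at (487,140) still on the closing side. Next comes the first drive stroke.

>>> arm_command --pt "0 0.17 0" --pt "-0.05 0.17 0" --pt "-0.06 0.17 0" --pt "-0.11 0.17 0" --pt "-0.1 0.17 0" --pt "-0.09 0.17 0" --pt "-0.08 0.17 0" --pt "-0.06 0.17 0" --pt "-0.06 0.17 0" --pt "-0.04 0.17 0" --yaw '[0, 0, 0, 0, 0, 0, 0, 0, 0, 0]' --gripper '[40, 40, 40, 40, 40, 40, 40, 40, 40, 40]'

```text
time: 9.15
eef_pos: [0.4701, -0.0696, 0.1107]
orientation: [-3.138, 0.008, 0.003]
ft_force: [-7.8, 9.7, 2.2]
opening: 0.458
finger_force: 4.7
```

>>> arm_command --pt "-0.08 0.17 0" --pt "-0.07 0.17 0" --pt "-0.04 0.17 0" --pt "-0.02 0.17 0" --pt "0 0.17 0" --pt "0 0.17 0" --pt "0 0.17 0" --pt "0.02 0.17 0" --pt "0.03 0.17 0" --pt "0.04 0.1 0" --yaw '[0, 0, 0, 0, 0, 0, 0, 0, 0, 0]' --gripper '[40, 40, 40, 40, 40, 40, 40, 40, 40, 40]'

```text
time: 10.4
eef_pos: [0.4653, -0.1525, 0.1109]
orientation: [-3.139, 0.006, 0.001]
ft_force: [-6.5, 6.5, 2.4]
opening: 0.453
finger_force: 3.1
```

>>> arm_command --pt "0 -0.1 0" --pt "0 -0.1 0" --pt "0.07 0 0" --pt "0.07 0 0" --pt "0.06 0 0" --pt "0 0 0" --pt "0 0 0" --pt "0 0 0" --pt "0 0 0" --pt "0 0 0" --yaw '[0, 0, 0, 0, 0, 0, 0, 0, 0, 0]' --gripper '[40, 40, 40, 40, 40, 40, 40, 40, 40, 40]'

```text
time: 11.65
eef_pos: [0.4786, -0.143, 0.1117]
orientation: [3.142, -0.0, 0.002]
ft_force: [-1.2, -0.2, 0.4]
opening: 0.456
finger_force: 0.0
```

```bash
python3 - <<'E'
from cell import ctrl
import cv2,numpy as np
b=ctrl.read_camera("top")[:,:,::-1];a=ctrl.read_camera("scene")[:,:,::-1]
cv2.imwrite("pics/t6.png",b);cv2.imwrite("pics/s6.png",a)
t=cv2.resize(b[150:250,195:295],None,fx=4,fy=4,interpolation=cv2.INTER_CUBIC)
s=cv2.resize(a[130:260,195:325],None,fx=400/130,fy=400/130,interpolation=cv2.INTER_CUBIC)
cv2.imwrite("pics/p6.png",np.hstack([t,s]))
E
```

```text
(no output)
```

View pics/p6.png

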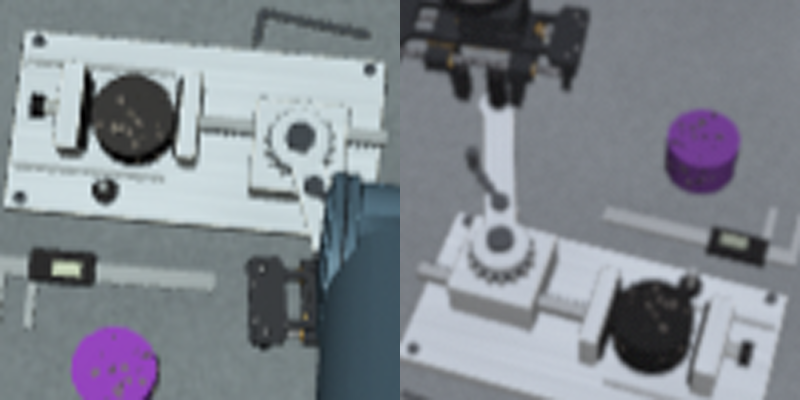

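The jaw has moved well over, to (188,115) in the top crop. The core (135,118) is almost between both faces, with the handle at about q = 0.39. I go on in small pushes.

>>> arm_command --pt "0 0.07 0" --pt "0 0.07 0" --pt "0 0.06 0" --pt "0.01 0.03 0" --pt "0.01 0.03 0" --pt "0.01 0.03 0" --pt "0.01 0.03 0" --pt "0.01 0.03 0" --pt "0 0 0" --pt "0 0 0" --yaw '[0, 0, 0, 0, 0, 0, 0, 0, 0, 0]' --gripper '[40, 40, 40, 40, 40, 40, 40, 40, 40, 40]'

```text
time: 13.0
eef_pos: [0.4808, -0.1589, 0.1116]
orientation: [-3.14, 0.001, 0.003]
ft_force: [0.2, 5.3, 2.7]
opening: 0.456
finger_force: 2.9
```

>>> arm_command --pt "0.005 0.02 0" --pt "0.005 0.02 0" --pt "0.005 0.02 0" --pt "0.005 0.02 0" --pt "0.005 0.02 0" --pt "0.005 0.02 0" --pt "0.005 0.02 0" --pt "0 0 0" --pt "0 0 0" --pt "0 0 0" --yaw '[0, 0, 0, 0, 0, 0, 0, 0, 0, 0]' --gripper '[40, 40, 40, 40, 40, 40, 40, 40, 40, 40]'

```text
time: 14.25
eef_pos: [0.4827, -0.1657, 0.1116]
orientation: [-3.139, 0.001, 0.003]
ft_force: [-1.2, 6.0, 1.9]
opening: 0.453
finger_force: 3.1
```

>>> arm_command --pt "0.01 0.025 0" --pt "0.01 0.025 0" --pt "0.01 0.025 0" --pt "0.01 0.025 0" --pt "0.01 0.025 0" --pt "0.01 0.025 0" --pt "0.01 0.025 0" --pt "0 0 0" --pt "0 0 0" --pt "0 0 0" --yaw '[0, 0, 0, 0, 0, 0, 0, 0, 0, 0]' --gripper '[40, 40, 40, 40, 40, 40, 40, 40, 40, 40]'

```text
time: 15.5
eef_pos: [0.4855, -0.1747, 0.1116]
orientation: [-3.14, 0.002, 0.003]
ft_force: [-2.0, 4.6, 3.6]
opening: 0.448
finger_force: 2.8
```

>>> arm_command --pt "0.01 0.02 0" --pt "0.01 0.02 0" --pt "0.01 0.02 0" --pt "0.01 0.02 0" --pt "0.01 0.02 0" --pt "0.01 0.02 0" --pt "0.01 0.02 0" --pt "0 0 0" --pt "0 0 0" --pt "0 0 0" --yaw '[0, 0, 0, 0, 0, 0, 0, 0, 0, 0]' --gripper '[40, 40, 40, 40, 40, 40, 40, 40, 40, 40]'

```text
time: 16.75
eef_pos: [0.4885, -0.1817, 0.1114]
orientation: [-3.139, 0.003, 0.002]
ft_force: [-2.6, 6.3, 2.4]
opening: 0.452
finger_force: 2.7
```

>>> arm_command --pt "0 -0.31 0" --pt "-0.11 -0.31 0" --pt "-0.11 -0.31 0" --pt "-0.08 -0.31 0" --pt "-0.05 -0.31 0" --pt "-0.02 -0.31 0" --pt "0.01 -0.31 0" --pt "0.04 -0.31 0" --pt "0.07 -0.31 0" --pt "0.1 -0.31 0" --yaw '[0, 0, 0, 0, 0, 0, 0, 0, 0, 0]' --gripper '[40, 40, 40, 40, 40, 40, 40, 40, 40, 40]'

```text
time: 18.0
eef_pos: [0.4827, -0.027, 0.1117]
orientation: [-3.141, -0.0, 0.002]
ft_force: [-0.2, -1.2, -0.0]
opening: 0.453
finger_force: 0.4
```

```bash
python3 - <<'E'
from cell import ctrl
import cv2,numpy as np
a=ctrl.read_camera("scene")[:,:,::-1]
cv2.imwrite("pics/s7.png",a)
cv2.imwrite("pics/p7.png",cv2.resize(a[170:260,225:325],None,fx=6,fy=6,interpolation=cv2.INTER_CUBIC))
E
```

```text
(no output)
```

View pics/p7.png

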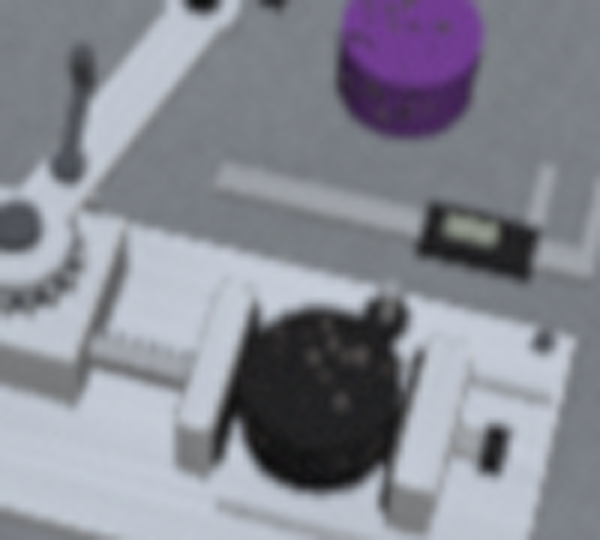

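The core (315,395) is close to the stop face (400,430) with the lever (80,60) still on the closing side. The remaining gap is tiny, so I push gently.

>>> arm_command --pt "0 0.11 0" --pt "0 0.11 0" --pt "-0.01 0.11 0" --pt "-0.02 0.11 0" --pt "-0.02 0.1 0" --pt "-0.01 0.03 0" --pt "-0.01 0.03 0" --pt "-0.01 0.03 0" --pt "0 0 0" --pt "0 0 0" --yaw '[0, 0, 0, 0, 0, 0, 0, 0, 0, 0]' --gripper '[40, 40, 40, 40, 40, 40, 40, 40, 40, 40]'

```text
time: 19.3
eef_pos: [0.4767, -0.0578, 0.1114]
orientation: [-3.139, 0.003, 0.003]
ft_force: [-4.4, 7.3, 3.3]
opening: 0.452
finger_force: 3.9
```

>>> arm_command --pt "-0.02 0.02 0" --pt "-0.02 0.02 0" --pt "-0.01 0.02 0" --pt "-0.01 0.02 0" --pt "-0.01 0.02 0" --pt "-0.01 0.02 0" --pt "0 0 0" --pt "0 0 0" --pt "0 0 0" --pt "0 0 0" --yaw '[0, 0, 0, 0, 0, 0, 0, 0, 0, 0]' --gripper '[40, 40, 40, 40, 40, 40, 40, 40, 40, 40]'

```text
time: 20.55
eef_pos: [0.4741, -0.0643, 0.1115]
orientation: [-3.14, 0.0, 0.003]
ft_force: [0.2, 6.3, -1.0]
opening: 0.457
finger_force: 3.2
```

>>> arm_command --pt "0 0.02 0" --pt "-0.01 0.02 0" --pt "-0.01 0.02 0" --pt "0 0.02 0" --pt "-0.01 0.02 0" --pt "0 0.02 0" --pt "-0.01 0.02 0" --pt "0 0 0" --pt "0 0 0" --pt "0 0 0" --yaw '[0, 0, 0, 0, 0, 0, 0, 0, 0, 0]' --gripper '[40, 40, 40, 40, 40, 40, 40, 40, 40, 40]'

```text
time: 21.8
eef_pos: [0.472, -0.0703, 0.1115]
orientation: [-3.139, 0.0, 0.003]
ft_force: [-0.8, 8.8, -1.6]
opening: 0.454
finger_force: 4.5
```

>>> arm_command --pt "0 0.02 0" --pt "-0.01 0.02 0" --pt "0 0.02 0" --pt "0 0 0" --pt "0 0 0" --pt "0 0 0" --pt "0 0 0" --pt "0 0 0" --pt "0 0 0" --pt "0 0 0" --yaw '[0, 0, 0, 0, 0, 0, 0, 0, 0, 0]' --gripper '[40, 40, 40, 40, 40, 40, 40, 40, 40, 40]'

```text
time: 23.05
eef_pos: [0.4718, -0.0758, 0.1117]
orientation: [3.142, -0.0, 0.001]
ft_force: [-0.3, -0.2, -0.1]
opening: 0.454
finger_force: 0.0
```

>>> arm_command --pt "0 0.02 0" --pt "0 0.02 0" --pt "0 0.02 0" --pt "0 0 0" --pt "0 0 0" --pt "0 0 0" --pt "0 0 0" --pt "0 0 0" --pt "0 0 0" --pt "0 0 0" --yaw '[0, 0, 0, 0, 0, 0, 0, 0, 0, 0]' --gripper '[40, 40, 40, 40, 40, 40, 40, 40, 40, 40]'

```text
time: 24.3
eef_pos: [0.4718, -0.0788, 0.1117]
orientation: [3.142, -0.0, 0.002]
ft_force: [-0.8, 0.5, -0.8]
opening: 0.448
finger_force: 0.2
```

>>> arm_command --pt "0 0.02 0" --pt "0 0.02 0" --pt "0 0.02 0" --pt "0 0.02 0" --pt "0 0 0" --pt "0 0 0" --pt "0 0 0" --pt "0 0 0" --pt "0 0 0" --pt "0 0 0" --yaw '[0, 0, 0, 0, 0, 0, 0, 0, 0, 0]' --gripper '[40, 40, 40, 40, 40, 40, 40, 40, 40, 40]'

```text
time: 25.55
eef_pos: [0.4718, -0.0827, 0.1117]
orientation: [3.142, -0.0, 0.002]
ft_force: [-0.2, -0.9, -0.3]
opening: 0.455
finger_force: 0.0
```

```bash
python3 - <<'E'
from cell import ctrl
import cv2,numpy as np
a=ctrl.read_camera("scene")[:,:,::-1];b=ctrl.read_camera("top")[:,:,::-1]
cv2.imwrite("pics/s8.png",a);cv2.imwrite("pics/t8.png",b)
f=lambda i:cv2.resize(i[135:255,205:325],None,fx=400/120,fy=400/120,interpolation=cv2.INTER_CUBIC)
t=cv2.resize(b[150:250,195:295],None,fx=4,fy=4,interpolation=cv2.INTER_CUBIC)
cv2.imwrite("pics/p8.png",np.hstack([f(a),t]))
E
```

```text
(no output)
```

View pics/p8.png

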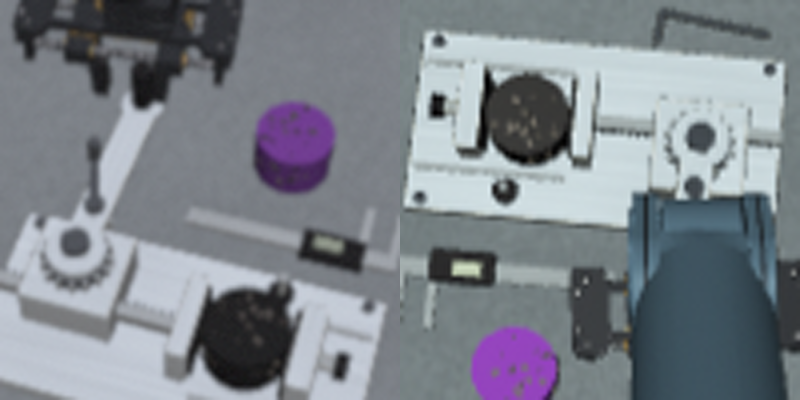

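The lever (93,147 left) still leans to the closing side, and the grip (147,80) rests at the +y finger. The core at (530,118 right) is now between both faces. The near-zero force means the handle is in the idle travel of a tooth, so I keep pushing in small steps.

>>> arm_command --pt "0 0.02 0" --pt "0 0.02 0" --pt "0 0.02 0" --pt "0 0.02 0" --pt "0 0.02 0" --pt "0 0.02 0" --pt "0 0.02 0" --pt "0 0.02 0" --pt "0 0 0" --pt "0 0 0" --yaw '[0, 0, 0, 0, 0, 0, 0, 0, 0, 0]' --gripper '[40, 40, 40, 40, 40, 40, 40, 40, 40, 40]'

```text
time: 26.9
eef_pos: [0.472, -0.0909, 0.1118]
orientation: [3.141, -0.001, 0.001]
ft_force: [0.7, -0.8, 0.5]
opening: 0.453
finger_force: 0.0
```

```bash
python3 - <<'E'
from cell import ctrl
from h import *
S=ctrl.camera_model("scene");h=np.array([.6355,-.098])
a=ctrl.read_camera("scene")[:,:,::-1];cv2.imwrite("pics/s9.png",a)
k=400/120
f=lambda u,v:((u+.5)/k-.5+205,(v+.5)/k-.5+135)
for n,uv,z in(("hub",(75,241),.108),("piv",(95,203),.106),("pin",(93,147),.126),("postfoot",(147,103),.097)):
    p=onz(S,f(*uv),z)[:2];v=h-p;print(n,p,np.linalg.norm(v),"q",np.arctan2(v[1],v[0])+.121)
for q in(-.3,-.2,-.1,0,.1):
    t=q-.121;p=h-.165*np.array([np.cos(t),np.sin(t)])
    print(q,((proj(S,[[*p,.148],[*p,.096]])-[205,135]+.5)*k-.5).round(0).tolist())
i9=cv2.imread("pics/s9.png");i8=cv2.imread("pics/s8.png")
g=lambda i:cv2.resize(i[135:195,205:265],None,fx=6.5,fy=6.5,interpolation=cv2.INTER_CUBIC)
cv2.imwrite("pics/p9.png",np.hstack([g(i8),g(i9)]))
E
```

```text
hub [ 0.6375623  -0.09771373] 0.002082069640966816 q -2.8826627170586465
piv [ 0.59561621 -0.08925871] 0.04083046448552224 q -0.09475758203107498
pin [ 0.55166364 -0.09908488] 0.08384337580934309 q 0.13393969441216935
postfoot [ 0.47275431 -0.06606224] 0.16584987127057776 q -0.07278081702981723
-0.3 [[184.0, 82.0], [183.0, 119.0]]
-0.2 [[168.0, 75.0], [168.0, 112.0]]
-0.1 [[151.0, 69.0], [151.0, 106.0]]
0 [[133.0, 64.0], [134.0, 101.0]]
0.1 [[115.0, 61.0], [117.0, 98.0]]
```

View pics/p9.png

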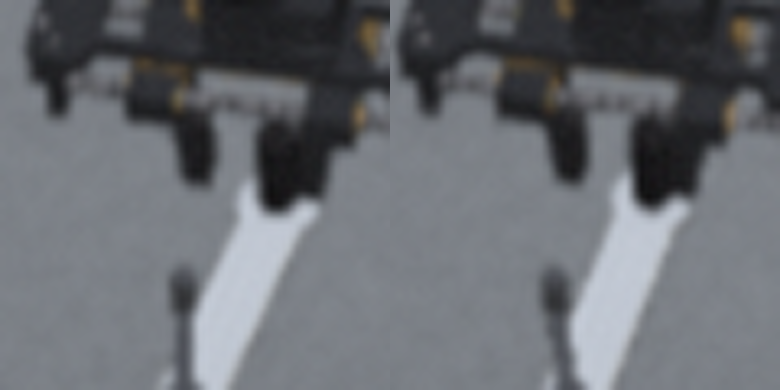

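The grip stays against the +y finger and the handle follows, so the contact is good and the handle is just in its idle range. I carry on.

>>> arm_command --pt "0 0.02 0" --pt "0 0.02 0" --pt "0 0.02 0" --pt "0 0.02 0" --pt "0 0.02 0" --pt "0 0.02 0" --pt "0 0.02 0" --pt "0 0.02 0" --pt "0 0.02 0" --pt "0 0 0" --yaw '[0, 0, 0, 0, 0, 0, 0, 0, 0, 0]' --gripper '[40, 40, 40, 40, 40, 40, 40, 40, 40, 40]'

```text
time: 28.2
eef_pos: [0.4717, -0.0998, 0.1117]
orientation: [3.142, 0.0, 0.001]
ft_force: [-0.2, 0.2, 0.8]
opening: 0.456
finger_force: 0.4
```

>>> arm_command --pt "0 0.02 0" --pt "0 0.02 0" --pt "0 0.02 0" --pt "0 0.02 0" --pt "0 0.02 0" --pt "0 0.02 0" --pt "0 0.02 0" --pt "0 0.02 0" --pt "0 0.02 0" --pt "0 0 0" --yaw '[0, 0, 0, 0, 0, 0, 0, 0, 0, 0]' --gripper '[40, 40, 40, 40, 40, 40, 40, 40, 40, 40]'

```text
time: 29.45
eef_pos: [0.4719, -0.1089, 0.1117]
orientation: [3.141, -0.0, 0.001]
ft_force: [-0.4, 0.2, 0.3]
opening: 0.452
finger_force: 0.3
```

>>> arm_command --pt "0 0.02 0" --pt "0 0.02 0" --pt "0 0.02 0" --pt "0 0.02 0" --pt "0 0.02 0" --pt "0 0.02 0" --pt "0 0.02 0" --pt "0 0 0" --pt "0 0 0" --pt "0 0 0" --yaw '[0, 0, 0, 0, 0, 0, 0, 0, 0, 0]' --gripper '[40, 40, 40, 40, 40, 40, 40, 40, 40, 40]'

```text
time: 30.7
eef_pos: [0.4721, -0.1159, 0.1118]
orientation: [3.141, -0.001, 0.001]
ft_force: [-0.1, 0.5, 0.3]
opening: 0.454
finger_force: 0.0
```

>>> arm_command --pt "0 0.02 0" --pt "0 0.02 0" --pt "0 0.02 0" --pt "0 0.02 0" --pt "0 0.02 0" --pt "0 0.02 0" --pt "0 0.02 0" --pt "0 0 0" --pt "0 0 0" --pt "0 0 0" --yaw '[0, 0, 0, 0, 0, 0, 0, 0, 0, 0]' --gripper '[40, 40, 40, 40, 40, 40, 40, 40, 40, 40]'

```text
time: 31.95
eef_pos: [0.4718, -0.1228, 0.1117]
orientation: [3.142, 0.0, 0.002]
ft_force: [-1.0, 1.4, 0.5]
opening: 0.451
finger_force: 0.4
```

>>> arm_command --pt "0 0.02 0" --pt "0 0.02 0" --pt "0.01 0.02 0" --pt "0 0.02 0" --pt "0.01 0.02 0" --pt "0 0.02 0" --pt "0.01 0.02 0" --pt "0 0 0" --pt "0 0 0" --pt "0 0 0" --yaw '[0, 0, 0, 0, 0, 0, 0, 0, 0, 0]' --gripper '[40, 40, 40, 40, 40, 40, 40, 40, 40, 40]'

```text
time: 33.2
eef_pos: [0.4722, -0.129, 0.1114]
orientation: [-3.141, 0.002, 0.002]
ft_force: [-2.3, 5.9, 3.1]
opening: 0.454
finger_force: 2.7
```

>>> arm_command --pt "0.01 0.02 0" --pt "0.01 0.02 0" --pt "0.01 0.02 0" --pt "0 0 0" --pt "0 0 0" --pt "0 0 0" --pt "0 0 0" --pt "0 0 0" --pt "0 0 0" --pt "0 0 0" --yaw '[0, 0, 0, 0, 0, 0, 0, 0, 0, 0]' --gripper '[40, 40, 40, 40, 40, 40, 40, 40, 40, 40]'

```text
time: 34.45
eef_pos: [0.4729, -0.1314, 0.1111]
orientation: [-3.14, 0.004, 0.002]
ft_force: [-5.1, 6.2, 3.3]
opening: 0.455
finger_force: 3.5
```

>>> arm_command --pt "0 0.02 0" --pt "0 0.02 0" --pt "0 0.02 0" --pt "0 0 0" --pt "0 0 0" --pt "0 0 0" --pt "0 0 0" --pt "0 0 0" --pt "0 0 0" --pt "0 0 0" --yaw '[0, 0, 0, 0, 0, 0, 0, 0, 0, 0]' --gripper '[40, 40, 40, 40, 40, 40, 40, 40, 40, 40]'

```text
time: 35.7
eef_pos: [0.4731, -0.134, 0.1111]
orientation: [-3.139, 0.004, 0.003]
ft_force: [-4.6, 8.3, 3.4]
opening: 0.454
finger_force: 4.1
```

>>> arm_command --pt "0 0.02 0" --pt "0 0.02 0" --pt "0 0.02 0" --pt "0 0 0" --pt "0 0 0" --pt "0 0 0" --pt "0 0 0" --pt "0 0 0" --pt "0 0 0" --pt "0 0 0" --yaw '[0, 0, 0, 0, 0, 0, 0, 0, 0, 0]' --gripper '[40, 40, 40, 40, 40, 40, 40, 40, 40, 40]'

```text
time: 36.95
eef_pos: [0.4749, -0.1388, 0.1117]
orientation: [3.142, -0.0, 0.002]
ft_force: [0.4, -0.0, -0.4]
opening: 0.451
finger_force: 0.0
```

```bash
python3 - <<'E'
from cell import ctrl
from h import *
s=ctrl.state();print(s['time'],s['eef_pos'],s['ft_force'])
S=ctrl.camera_model("scene");T=ctrl.camera_model("top");h=np.array([.6355,-.098])
cv2.imwrite("pics/s10.png",ctrl.read_camera("scene")[:,:,::-1]);cv2.imwrite("pics/t10.png",ctrl.read_camera("top")[:,:,::-1])
# brightness profile along vice y at jaw-top height, vice x=-0.01..  (scene cam and top cam)
yw=-.121
def W(x,y,z):return [h[0]+x*np.cos(yw)-y*np.sin(yw),h[1]+x*np.sin(yw)+y*np.cos(yw),z]
ys=np.arange(.06,.235,.0025)
def prof(im,M,xs,z):
    g=cv2.cvtColor(im,cv2.COLOR_BGR2GRAY).astype(np.float32);o=[]
    for x in xs:
        p=proj(M,[W(x,y,z) for y in ys]).astype(np.float32)
        o.append(cv2.remap(g,p[:,0][None],p[:,1][None],cv2.INTER_LINEAR)[0])
    return np.mean(o,0)
print("y mm",*(ys*1000).round().astype(int))
for n in("t0:top0","t6","t8","t10"):
    f=n.split(":")[-1];print(f,*prof(cv2.imread(f"pics/{f}.png"),T,(.0,.01,.02),.071).astype(int))
for f in("scene0","s6","s7","s8","s9","s10"):
    im=cv2.imread(f"pics/{f}.png");print(f,*prof(im,S,(-.0,.01,.02),.071).astype(int))
# lever direction: darkest pin-height ring about pivot, assumed q from tool
def lever(f,q):
    t=q-.121;u=-np.array([np.cos(t),np.sin(t)]);pv=h+.044*u
    g=cv2.cvtColor(cv2.imread(f"pics/{f}.png"),cv2.COLOR_BGR2GRAY).astype(np.float32);r=[]
    for a in np.arange(-.6,.61,.1):
        d=-np.array([np.cos(t+a),np.sin(t+a)])
        p=proj(S,[[*(pv+l*d),.104] for l in(.02,.03,.04)]+[[*(pv+.05*d),z] for z in(.108,.118)]).astype(np.float32)
        r.append(cv2.remap(g,p[:,0][None],p[:,1][None],cv2.INTER_LINEAR).mean().round())
    print(f,r)
lever("s6",.39);lever("s9",-.03);lever("s10",.31)
E
```

```text
36.95 [ 0.47490371 -0.13877085  0.11173779] [ 0.37627945 -0.01057071 -0.42553986]
y mm 60 62 65 68 70 73 75 78 80 83 85 88 90 93 95 98 100 103 105 108 110 113 115 118 120 123 125 128 130 133 135 138 140 143 145 148 150 153 155 158 160 163 165 168 170 173 175 178 180 183 185 188 190 193 195 198 200 203 205 208 210 213 215 218 220 223 225 228 230 233
top0 183 183 180 175 150 147 186 203 205 206 207 193 111 95 146 144 102 62 54 54 58 60 57 55 54 54 55 57 62 61 64 67 67 66 68 71 73 70 66 58 56 57 60 59 65 101 155 195 201 199 162 80 30 16 45 143 197 203 203 203 204 204 197 173 160 171 173 160 120 87
t6 186 185 177 182 183 182 183 183 182 182 183 156 129 176 207 211 212 213 209 147 73 47 49 54 57 60 62 60 57 56 56 57 59 62 67 66 71 70 66 70 72 72 75 66 60 58 61 64 66 68 60 37 17 16 47 147 203 209 209 209 210 209 203 179 166 177 179 166 124 90
t8 184 182 188 187 184 185 182 182 182 182 182 183 185 146 128 185 208 211 212 213 205 152 76 44 45 54 58 61 63 59 57 57 57 58 59 66 64 64 71 68 67 68 68 72 71 62 59 59 61 64 63 57 41 29 50 147 203 209 209 209 210 210 203 179 166 177 178 166 124 90
t1
[... 1807 characters left out ...]
loat32(169.0), np.float32(196.0), np.float32(198.0), np.float32(199.0), np.float32(198.0), np.float32(195.0), np.float32(172.0), np.float32(126.0), np.float32(87.0), np.float32(77.0), np.float32(99.0)]
s9 [np.float32(142.0), np.float32(147.0), np.float32(158.0), np.float32(186.0), np.float32(197.0), np.float32(198.0), np.float32(198.0), np.float32(197.0), np.float32(190.0), np.float32(163.0), np.float32(115.0), np.float32(80.0), np.float32(85.0)]
s10 [np.float32(145.0), np.float32(152.0), np.float32(164.0), np.float32(193.0), np.float32(198.0), np.float32(197.0), np.float32(195.0), np.float32(181.0), np.float32(127.0), np.float32(81.0), np.float32(89.0), np.float32(118.0), np.float32(129.0)]
```

>>> arm_command --pt "0 -0.21 0" --pt "-0.02 -0.21 0" --pt "-0.04 -0.21 0" --pt "-0.02 -0.21 0" --pt "0 -0.21 0" --pt "0.01 -0.21 0" --pt "0.02 -0.21 0" --pt "0.03 -0.21 0" --pt "0.05 -0.21 0" --pt "0.06 -0.21 0" --yaw '[0, 0, 0, 0, 0, 0, 0, 0, 0, 0]' --gripper '[40, 40, 40, 40, 40, 40, 40, 40, 40, 40]'

```text
time: 38.3
eef_pos: [0.4796, -0.0328, 0.1118]
orientation: [-3.141, -0.0, 0.002]
ft_force: [-0.7, -1.7, 0.3]
opening: 0.455
finger_force: 0.7
```

>>> arm_command --pt "0 0.1 0" --pt "0 0.1 0" --pt "0 0.1 0" --pt "0 0.1 0" --pt "-0.01 0.03 0" --pt "-0.01 0.03 0" --pt "-0.01 0.03 0" --pt "-0.01 0.03 0" --pt "0 0 0" --pt "0 0 0" --yaw '[0, 0, 0, 0, 0, 0, 0, 0, 0, 0]' --gripper '[40, 40, 40, 40, 40, 40, 40, 40, 40, 40]'

```text
time: 39.55
eef_pos: [0.4771, -0.0596, 0.1117]
orientation: [-3.142, 0.0, 0.002]
ft_force: [-1.8, 2.8, -0.2]
opening: 0.452
finger_force: 1.2
```

>>> arm_command --pt "-0.01 0.02 0" --pt "-0.01 0.02 0" --pt "-0.01 0.02 0" --pt "-0.01 0.02 0" --pt "-0.01 0.02 0" --pt "0 0 0" --pt "0 0 0" --pt "0 0 0" --pt "0 0 0" --pt "0 0 0" --yaw '[0, 0, 0, 0, 0, 0, 0, 0, 0, 0]' --gripper '[40, 40, 40, 40, 40, 40, 40, 40, 40, 40]'

```text
time: 40.8
eef_pos: [0.4753, -0.0644, 0.1117]
orientation: [-3.141, -0.001, 0.002]
ft_force: [0.8, 5.5, -2.8]
opening: 0.45
finger_force: 2.5
```

>>> arm_command --pt "0 0.02 0" --pt "-0.01 0.02 0" --pt "0 0.02 0" --pt "0 0 0" --pt "0 0 0" --pt "0 0 0" --pt "0 0 0" --pt "0 0 0" --pt "0 0 0" --pt "0 0 0" --yaw '[0, 0, 0, 0, 0, 0, 0, 0, 0, 0]' --gripper '[40, 40, 40, 40, 40, 40, 40, 40, 40, 40]'

```text
time: 42.05
eef_pos: [0.4745, -0.0667, 0.1117]
orientation: [-3.141, -0.0, 0.002]
ft_force: [0.1, 7.4, -2.6]
opening: 0.453
finger_force: 3.5
```

```bash
cat > m.py <<'E'
from cell import ctrl
from h import *
S=ctrl.camera_model("scene");h=np.array([.6355,-.098]);yw=-.121
def run(f,q):
    ims=[ctrl.read_camera("scene")[:,:,::-1] for _ in range(2)];cv2.imwrite(f"pics/{f}.png",ims[0])
    t=q-.121;u=-np.array([np.cos(t),np.sin(t)]);pv=h+.044*u
    g=np.mean([cv2.cvtColor(np.ascontiguousarray(i),cv2.COLOR_BGR2GRAY).astype(np.float32) for i in ims],0);r=[]
    for a in np.arange(-.6,.61,.1):
        d=-np.array([np.cos(t+a),np.sin(t+a)])
        p=proj(S,[[*(pv+l*d),.104] for l in(.02,.03,.04)]+[[*(pv+.05*d),z] for z in(.108,.118)]).astype(np.float32)
        r.append(int(cv2.remap(g,p[:,0][None],p[:,1][None],cv2.INTER_LINEAR).mean()))
    print(f,"lever",r)
    ys=np.arange(.105,.2,.0025);o=[]
    for x in(0,.01,.02):
        P=[[h[0]+x*np.cos(yw)-y*np.sin(yw),h[1]+x*np.sin(yw)+y*np.cos(yw),.071] for y in ys];p=proj(S,P).astype(np.float32)
        o.append(cv2.remap(g,p[:,0][None],p[:,1][None],cv2.INTER_LINEAR)[0])
    print("jaw",*np.mean(o,0).astype(int)); print(ctrl.state()['ft_force'])
E
python3 -c "import m;m.run('s11',-.12)"
```

```text
s11 lever [154, 174, 193, 197, 198, 197, 196, 182, 157, 127, 87, 77, 101]
jaw 199 201 194 165 109 64 57 67 57 45 40 37 34 33 34 36 39 41 42 43 47 49 44 42 42 44 46 43 36 34 36 42 52 65 75 77 92 143 187
[-0.51278148  7.75554259 -1.5638463 ]
```

>>> arm_command --pt "0 0.02 0" --pt "0 0.02 0" --pt "0 0 0" --pt "0 0 0" --pt "0 0 0" --pt "0 0 0" --pt "0 0 0" --pt "0 0 0" --pt "0 0 0" --pt "0 0 0" --yaw '[0, 0, 0, 0, 0, 0, 0, 0, 0, 0]' --gripper '[40, 40, 40, 40, 40, 40, 40, 40, 40, 40]'

```text
time: 43.4
eef_pos: [0.474, -0.0682, 0.1116]
orientation: [-3.14, 0.001, 0.003]
ft_force: [-0.7, 8.6, -1.7]
opening: 0.451
finger_force: 4.2
```

```bash
python3 -c "import m;m.run('s12',-.11)"
```

```text
s12 lever [155, 176, 194, 197, 198, 197, 195, 181, 154, 123, 83, 77, 99]
jaw 199 200 194 165 109 64 57 66 57 45 40 37 35 33 34 35 38 41 43 43 46 48 44 42 43 45 45 42 37 34 35 42 52 65 74 77 92 143 187
[-1.62704239  9.07427744 -1.30940065]
```

>>> arm_command --pt "0 0.02 0" --pt "0 0 0" --pt "0 0 0" --pt "0 0 0" --pt "0 0 0" --pt "0 0 0" --pt "0 0 0" --pt "0 0 0" --pt "0 0 0" --pt "0 0 0" --yaw '[0, 0, 0, 0, 0, 0, 0, 0, 0, 0]' --gripper '[40, 40, 40, 40, 40, 40, 40, 40, 40, 40]'

```text
time: 44.75
eef_pos: [0.4738, -0.069, 0.1116]
orientation: [-3.14, 0.001, 0.003]
ft_force: [-2.4, 9.2, -0.5]
opening: 0.458
finger_force: 4.5
```

```bash
python3 -c "import m;m.run('s13',-.11)"
```

```text
s13 lever [153, 171, 192, 197, 198, 198, 196, 182, 157, 125, 85, 77, 97]
jaw 199 200 194 165 110 64 57 67 57 45 40 37 34 33 34 35 38 41 43 44 46 47 44 42 42 44 45 42 36 33 36 42 52 65 74 77 92 143 188
[-1.71757151  8.25483449 -0.771311  ]
```

The force is steady at about 9 N, the jaw is not moving and the lever is at +0.45, so the core is snug. I release.

>>> arm_command --pt "0 -0.1 0" --pt "0 -0.09 0" --pt "0 0 0" --pt "0 0 -0.3" --pt "0 0 -0.6" --pt "0 0 -0.6" --pt "0 0 -0.6" --pt "0 0 -0.3" --pt "0 0 0" --pt "0 0 0" --yaw '[0, 0, 0, 0, 0, 0, 0, 0, 0, 0]' --gripper '[40, 40, 40, 40, 40, 40, 40, 40, 40, 40]'

```text
time: 46.1
eef_pos: [0.4735, -0.0614, 0.2308]
orientation: [3.142, 0.002, 0.001]
ft_force: [0.5, 0.8, 0.2]
opening: 0.453
finger_force: 0.0
```

```bash
python3 -c "
import m;m.run('s14',-.12);s=m.ctrl.state();print(s['eef_pos'],s['ft_force'])"
```

```text
s14 lever [173, 192, 197, 197, 197, 195, 182, 153, 124, 87, 76, 97, 120]
jaw 199 200 194 165 109 64 57 66 57 45 39 37 34 33 34 35 38 41 42 43 46 48 43 42 42 43 45 42 36 33 36 42 52 65 74 76 92 143 187
[ 0.22947633 -1.14492187  0.30181584]
[ 0.47343702 -0.06124373  0.23061064] [ 0.22947633 -1.14492187  0.30181584]
```

```bash
python3 -c "
from cell import ctrl;print(ctrl.job_done())"
```

```text
the job is handed in; nothing more can be done
None
```

The job is handed in, with no verdict returned: the lever is on the closing side at about +0.4 rad, the handle free-wheeled back to about -0.55 rad, and the arm is clear. The core should be gripped at an estimated 20 N or more: the jaw held still under about 9 N at the grip, although the pawl twice slipped a tooth at about that load.

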